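Fill the little pan from the walnut chute

TASK

Put the little pan on the counter with its middle right under the outlet of the walnut chute while the gate is still shut. Then slide the gate's black grip all the way to its end stop, so that all four walnuts roll out into the pan, and leave the pan standing there. Leave the jar, the bottle and the mug where they are.

Things in the scene. Friction and masses are not known exactly. Their poses are not given: they have to be found in the camera images.
- chute: Walnut chute, fixed wooden stand 250 x 180 x 291 mm; origin on the counter in line with the channel. Own frame: -x the low outlet end (faces the robot), +y the way the gate opens. Open channel 40 mm wide at y 0, walls 30 mm high, climbing to +x at 25 degrees from its lip at x -100, z 75 mm; deck y -55 to 125 mm. Only the foot (x -37 to 93, y -55 to 125 mm) stands on the counter
- spout (a point): Middle of the lower edge of the aluminium guard round the outlet (chute frame x -122, y 0, z 72 mm). The guard spans x -156 to -90, y -39 to 39, z 72 to 130 mm and makes the nuts drop straight down; a pan up to 55 mm high slides in under it from the front or side
- bar (a point): Middle of the steel carrying bar (chute frame x -83, y 37, z 285 mm): 12 mm thick, along y from -51 to 126 mm, held at both ends by rods running back (+x) to x 80 and down there. It hangs over the whole travel of the grip, about 123 mm above it, so a gripper cannot come straight down: it must come in under the bar from the -x side, leaning 35 to 45 degrees from vertical
- outlet (a point): Point on the counter straight below the middle of the chute's outlet, where the nuts drop (chute frame x -122, y 0, z 0 mm)
- gate (a joint): Slide of the gate in m along the chute's +y: 0 shut, 0.060 fully open at its end stop; starts at 0 to 0.010, all shut for the nuts. Stiff: takes about 2 to 3 N and stays where it is left
- gate_grip (a point): On the middle line of the gate's black grip, 12 mm below its top. Fin 14 mm thick along the chute's y (sliding direction), 24 mm wide, 46 mm high, leaning 25 degrees towards the chute's -x, on the aluminium gate plate (48 mm wide, top 36 mm above the channel floor). Shut: chute frame x -74, y 0, z 162 mm. Axes: y the opening direction, z up along the fin. The end stop beside the deck is 22 mm high
- pan: Little dark steel pan, 120 mm across the rim (100 mm at the base), 40 mm high, wall 4 mm, floor 5 mm thick, mass about 0.35 kg (0.28 to 0.42); origin at the centre of its underside. Straight black handle along its own -y: 20 mm wide (along x), 14 mm high, its centre line at z 40 mm, from y -57 to y -182 mm. It can be dragged along the counter by the handle
- nut0: Walnut, brown ball of 30 mm, 14 g, origin at its centre; starts in the channel behind the gate (1 of 4 from the gate)
- nut1: Walnut, brown ball of 30 mm, 14 g, origin at its centre; starts in the channel behind the gate (2 of 4 from the gate)
- nut2: Walnut, brown ball of 30 mm, 14 g, origin at its centre; starts in the channel behind the gate (3 of 4 from the gate)
- nut3: Walnut, brown ball of 30 mm, 14 g, origin at its centre; starts in the channel behind the gate (4 of 4 from the gate)
- jar: Bystander: clear jar with a white lid, 64 mm wide, 90 mm high; origin at the centre of its underside
- oil: Bystander: green glass bottle, 62 mm wide, 220 mm high; origin at the centre of its underside
- mug: Bystander: white mug, 80 mm wide, 90 mm high, handle at its +y; origin at the centre of its underside

How it is judged:
On the way, in this order (a step that is already met when the one before it is completed fails the run):
1. the pan stands under the outlet while the gate is still shut (horizontal distance between pan and outlet below 0.03 m and height (world z) of pan below 0.006 m and angle between pan's own z axis and vertical below 0.1 rad and value of joint gate below 0.015 m), for 0.2 s.
2. the gate is slid to its end stop (value of joint gate above 0.056 m), for 0.2 s.
At the end, for the whole second after the job is handed in: The gate is within 4 mm of its end stop; the pan stands level on the counter and at rest, its middle within 35 mm of the point below the outlet; all four walnuts lie still inside the pan (value of joint gate above 0.056 m and horizontal distance between pan and outlet below 0.035 m and height (world z) of pan below 0.006 m and angle between pan's own z axis and vertical below 0.1 rad and linear speed of pan below 0.02 m/s and horizontal distance between each of nut0, nut1, nut2, nut3 and pan below 0.05 m and z of each of nut0, nut1, nut2, nut3 in the frame of pan below 0.055 m and linear speed of each of nut0, nut1, nut2, nut3 below 0.05 m/s); the robot touches nothing.
It fails at once if the jar is moved more than 30 mm (distance of jar from where it was at the start of the episode above 0.03 m).
It fails at once if the bottle is moved more than 30 mm (distance of oil from where it was at the start of the episode above 0.03 m).
It fails at once if the mug is moved more than 30 mm (distance of mug from where it was at the start of the episode above 0.03 m).
It also fails if it takes over 51 s, if anything falls off the work surface, if the arm or the gripper's body presses on something with over 40 N, if the wrist force passes 120 N, or if a joint passes its speed limit or range.

ROBOT

A 7-joint arm with a two-finger parallel gripper is mounted at the origin on the work surface. World frame = base frame: x ahead of the robot, y to its left, z up, the work surface at z = 0. Lengths are in m, angles in rad, forces in N, time in s.
With the tool pointing down it reaches from about 0.425 to 1.025 m from the base axis. Payload 9.4 kg.
Tool frame: the origin (TCP) lies at the very end of the fingers, on their centre line; the grasp point (between the pads) lies 19 mm behind it; y points along the fingers, x is the direction in which the jaws open and shut, and the axes are right-handed (so a half turn about y gives the same grasp; the last joint's range is limited). The gripper opens to 93 mm and grips with 3 to 60 N. Pads are 15 mm wide; open, the fingers measure 128 mm over their backs; the gripper's body (75 mm by 188 mm) begins 65 mm behind the grasp point.
Start: joints at [-1.256, 0.599, -0.003, 1.599, 0.002, 0.943, -0.08], TCP at [0.277, 0.67, 0.219] pointing down, gripper open.
Joint ranges: [-2.57, 2.57], [-0.35, 1.97], [-1.29, 1.29], [0.11, 2.56], [-1.05, 4.19], [0.11, 1.86], [-2.63, 2.63]. Speed limits (rad/s): [2.22, 2.22, 3.01, 3.01, 3.14, 3.14, 3.14].

INTERFACE

Orientations are given as [roll, pitch, yaw] about the fixed x, y, z axes, in that order (R = Rz(yaw) Ry(pitch) Rx(roll)).
In Python, from station import readout, optics, order gives the robot as it stands.
- The arm moves only by the tool carry_out, never from a script. Its arguments are lists of equal length, an entry for each row: "rotation": the turn, a rotation vector about the tool's x, y, z in degrees, a list of three; "offset": the shift along the tool's x, y, z in mm, a list of three; "gripper": the opening, from 0 (shut) to 1 (fully open). In form: {"rotation": [[rx, ry, rz], ...], "offset": [[x, y, z], ...], "gripper": [gripper, ...]}. A call has 1 to 8 rows; each row is the pose to reach, as a shift and turn from the pose commanded when the call began, along the tool's axes at that moment; what a row does not reach only later rows make up. A row lasts 1/10 s, in which the tool goes at most 50 mm and 8.59 degrees, less where a joint would pass 70% of its speed; a pose out of reach is approached as far as the arm can. A call with a gripper value outside its range is refused whole. The fingers move at their own pace and stop on an object; "force" is the grip in N (left out, the last holds). Time passes only in rows, so rows that repeat a pose let the fingers close. It gives the time, the measured TCP pose, the force and the opening at its end, in the units of the state.
- readout.state(): the state, without advancing time (a new reading comes with each control period).
- optics.read_camera(name): name is "side" or "top"; returns the picture (384x512x3 uint8, blue, green, red); there is no depth.
- optics.get_calibration(name): a dict with "fx", "fy", "cx", "cy" (pixels), "k1" (the pictures are not rectified: a ray, as slopes to the right and down, at radius r is drawn at 1 + k1 r^2 times it, then the intrinsics apply), "R" (3x3) and "t" (3): a world point X has camera coordinates R X + t. Camera axes: x right, y down, z forward; pixel columns grow to the right and rows downward; lengths in m; the calibration is good to about 2 mm. A picture is of the moment at which its call begins. get_calibration takes no time and is no camera call.
- order.job_done(): hands the job in, once; it reports no verdict.
The state is a dict: "clock": time; "joint_pos": joint angles; "joint_velocities": joint speeds; "joint_efforts": joint torques, N m; "position": TCP position; "tcp_rot": TCP orientation; "force": force on the tool from outside, world axes, zero at the start; "moment": the same for the moment, N m; "grip_width": finger opening in m.
Only numpy, scipy, OpenCV 4.12 (cv2) and the standard library are available. Lean on these libraries where they do the work, as an engineer would, in place of code of your own. Each camera call takes 0.05 s, during which the arm holds its last target. There are 200 camera calls.

## Working session

There is one attempt and no reset: what is moved stays moved. The work goes in short steps, Python scripts to look and compute and a tool call to move; the robot and the scene stay as the last step left them, time stands still between calls to the robot, and variables do not carry over. Pictures are saved under pics/ and viewed, about 8 in all and at most 12, crops included, and the job is handed in when it is done.

Besides the shell and the picture viewer there is one more tool, called after ">>>" as a command line: name --argument value ..., lists and objects as JSON in quotes. carry_out: Moves the arm, as the interface text tells. Its arguments: {"type":"object","properties":{"rotation":{"type":"array","items":{"type":"array","items":{"type":"number"}}},"offset":{"type":"array","items":{"type":"array","items":{"type":"number"}}},"gripper":{"type":"array","items":{"type":"number"}},"force":{"type":"number"}},"required":["rotation","offset","gripper"]}

```bash
mkdir -p pics; python3 - <<'E'
from station import readout, optics
import cv2
s=readout.state()
for k,v in s.items(): print(k,v)
for n in("side","top"):
    cv2.imwrite(f"pics/{n}0.png",cv2.resize(optics.read_camera(n),(800,600),interpolation=cv2.INTER_CUBIC)); print(n,optics.get_calibration(n))
E
ls
```

```text
clock 0.0
joint_pos [-1.25569119  0.60016161 -0.00249616  1.60014912  0.00180226  0.94288534
 -0.07980356]
joint_velocities [ 0.0001928  -0.00146085  0.00019911  0.00146844  0.00121729  0.00022634
 -0.00012768]
joint_efforts [ 1.75367346e-03 -7.65078807e+01  1.49832554e+00 -2.52351826e+01
 -5.22971805e-02  1.70382648e-02  1.26736545e-04]
position [0.27670178 0.66957992 0.21772742]
tcp_rot [-1.57097085  0.0015924   1.17900848]
force [ 0.28204719  0.83528892 -0.53964819]
moment [ 0.00150969  0.02570974 -0.01268843]
grip_width 0.09285871681563669
side {'fx': 346.5853972464336, 'fy': 346.5853972464336, 'cx': 253.80394766054886, 'cy': 191.49801255849644, 'k1': -0.04715960472319881, 'R': array([[ 0.88603173, -0.4636213 , -0.00174824],
       [-0.35302941, -0.67222447, -0.65075687],
       [ 0.30052954,  0.57720841, -0.75928416]]), 't': array([-0.45871763,  0.40235103,  0.96452428])}
top {'fx': 472.83324628590367, 'fy': 472.83324628590367, 'cx': 254.19313109268637, 'cy': 195.74774004601943, 'k1': 0.044117906845609206, 'R': array([[-1.81742066e-02, -9.99834663e-01, -5.87530824e-04],
       [-9.94685539e-01,  1.81401654e-02, -1.01348967e-01],
       [ 1.01342868e-01, -1.25752864e-03, -9.94850764e-01]]), 't': array([0.1239112 , 0.58856397, 1.29972991])}
pics
```

View pics/top0.png

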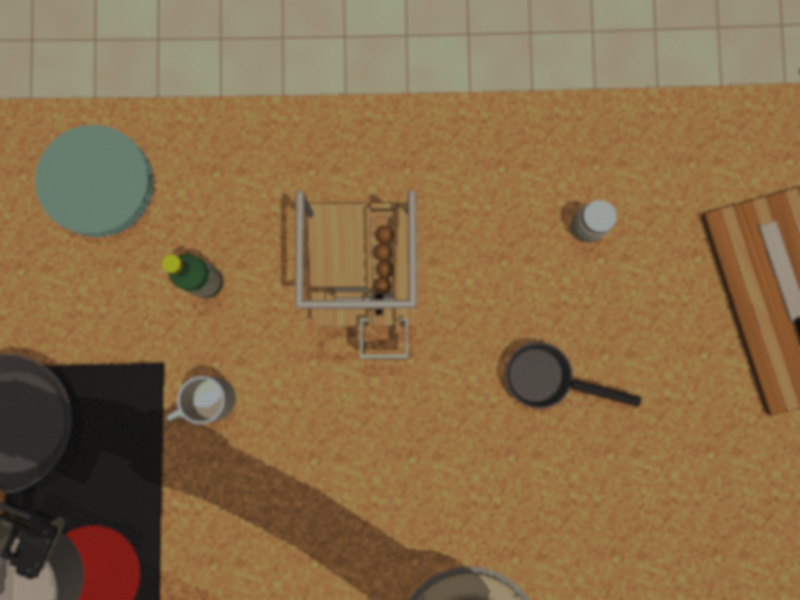

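View pics/side0.png

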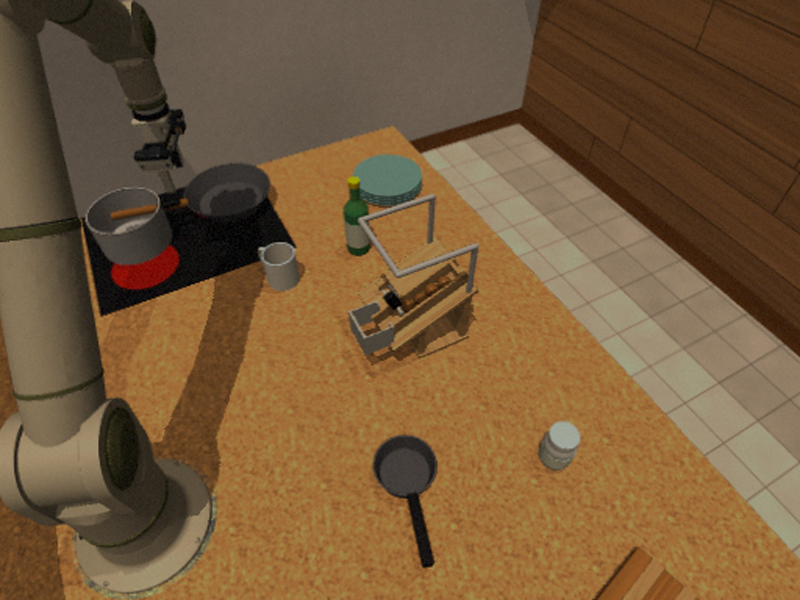

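Top view (800 px scale): bar ends (297,303)/(415,303), guard front corners (360,356)/(407,357), pan rim centre (538,375), handle end (640,401), mug (204,400), bottle (172,264) top, jar (600,216). The side view shows the same layout, with the grip at (393,300).

```bash
cat > h.py <<'E'
import numpy as np, cv2
from station import readout, optics
S=800/512
def ray(n,u,v):
    c=optics.get_calibration(n); K=np.array([[c['fx'],0,c['cx']],[0,c['fy'],c['cy']],[0,0,1]])
    p=cv2.undistortPoints(np.array([[[u,v]]],float),K,np.array([c['k1'],0,0,0,0]))[0,0]
    R=np.array(c['R']);return -R.T@c['t'], R.T@np.array([p[0],p[1],1])
def onz(n,u,v,z,s=S):   # pixel in enlarged picture -> world at height z
    o,d=ray(n,(u+.5)/s-.5,(v+.5)/s-.5); return o+d*(z-o[2])/d[2]
def proj(n,X):
    c=optics.get_calibration(n);p=np.array(c['R'])@X+c['t'];x,y=p[:2]/p[2];f=1+c['k1']*(x*x+y*y)
    return np.array([c['fx']*x*f+c['cx'],c['fy']*y*f+c['cy']])
E
python3 - <<'E'
from h import *
np.set_printoptions(precision=4,suppress=True)
for nm,n,u,v,z in [("barL","top",297,303,.285),("barR","top",415,303,.285),("rodL","top",300,193,.285),("rodR","top",412,193,.285),
 ("guardL","top",361,356,.13),("guardR","top",407,357,.13),("pan","top",538,375,.04),("hend","top",640,401,.047),("grip","top",379,303,.17),
 ("mug","top",204,400,.045),("oil","top",172,264,.22),("jar","top",600,216,.09),
 ("S barL","side",361,220,.285),("S barR","side",397,274,.285),("S pan","side",406,466,.04),("S hend","side",428,564,.047),("S grip","side",392,293,.173)]:
    print(nm,onz(n,u,v,z))
im=optics.read_camera("top")
c=im[180:240,180:270]; cv2.imwrite("pics/tc.png",cv2.resize(c,None,fx=8.5,fy=8.5,interpolation=cv2.INTER_CUBIC))
im=optics.read_camera("side")
c=im[120:240,215:315]; cv2.imwrite("pics/sc.png",cv2.resize(c,None,fx=5,fy=5,interpolation=cv2.INTER_CUBIC))
E
```

```text
barL [0.572  0.2593 0.285 ]
barR [0.5689 0.0879 0.285 ]
rodL [0.7349 0.254  0.285 ]
rodR [0.732 0.089 0.285]
guardL [0.4989 0.175  0.13  ]
guardR [0.4958 0.0991 0.13  ]
pan [ 0.463  -0.1327  0.04  ]
hend [ 0.415  -0.3067  0.047 ]
grip [0.5821 0.143  0.17  ]
mug [0.4302 0.4548 0.045 ]
oil [0.6431 0.4603 0.22  ]
jar [ 0.7351 -0.2404  0.09  ]
S barL [0.5722 0.2556 0.285 ]
S barR [0.5672 0.0929 0.285 ]
S pan [ 0.4637 -0.1398  0.04  ]
S hend [ 0.4141 -0.3081  0.047 ]
S grip [0.5827 0.1445 0.173 ]
```

View pics/tc.png

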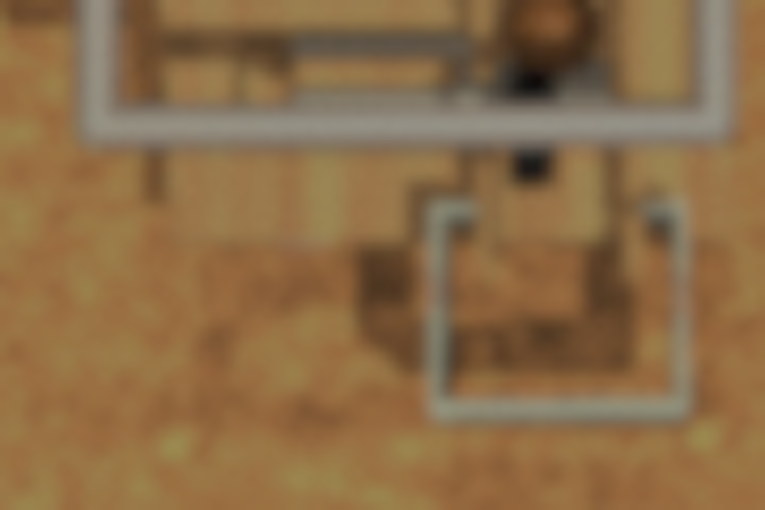

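View pics/sc.png

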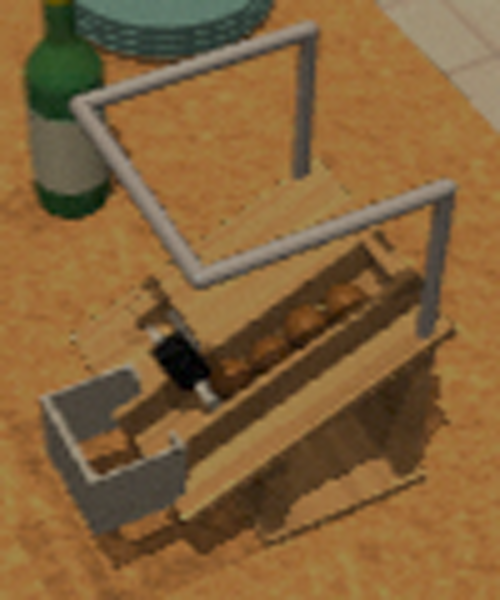

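Top crop (8.5x, origin 180,180): bar outer ends at u 80/733 on line v 122; guard outer corners (428,420), (692,420), back (428,200), (692,200); grip u 514–551, front v 182. The side crop (5x, origin 215,120) shows bar corners (85,102) and (198,275), and the grip between bar and guard.

```bash
cat >> h.py <<'E'
from scipy.optimize import least_squares
from scipy.spatial.transform import Rotation as Ro
def chute(x,y,a,P): return np.array([x,y,0])+Ro.from_euler('z',a).apply(P)
E
python3 - <<'E'
from h import *
np.set_printoptions(precision=4,suppress=True)
T=lambda u,v:((u+.5)/8.5-.5+180,(v+.5)/8.5-.5+180)
Sd=lambda u,v:((u+.5)/5-.5+215,(v+.5)/5-.5+120)
obs=[("top",T(80,122),(-83,126,285)),("top",T(733,122),(-83,-51,285)),
("top",T(428,420),(-156,39,130)),("top",T(692,420),(-156,-39,130)),("top",T(428,200),(-90,39,130)),("top",T(692,200),(-90,-39,130)),
("side",Sd(77,102),(-83,126,285)),("side",Sd(197,282),(-83,-51,285)),("side",Sd(42,400),(-156,39,130)),("side",Sd(95,484),(-156,-39,130)),("side",Sd(186,445),(-90,-39,130))]
for sel in (obs,obs[:6],obs[6:]):
    f=lambda p:np.concatenate([proj(n,chute(*p,np.array(P)/1e3))-uv for n,uv,P in sel])
    r=least_squares(f,[.65,.14,0]);print(r.x,np.degrees(r.x[2]),"\n",r.fun.reshape(-1,2).T.round(1))
    if sel is obs: p=r.x
print("outlet",chute(*p,np.array([-.122,0,0])),"grip0",chute(*p,np.array([-.074,0,.162])),"grip60",chute(*p,np.array([-.074,.06,.162])))
for u in(514,551): print("gripedge",onz("top",*T(u,175),.17,1))
for n in("side","top"):
  for k in(0,.005,.01):print(n,k,proj(n,chute(*p,np.array([-.079,k,.173]))))
E
```

```text
[ 0.6519  0.1349 -0.0165] -0.9458516435686813 
 [[-0.4  0.8  0.4 -0.5  0.5 -0.5 -0.4  1.4 -0.5 -1.1 -0.2]
 [ 0.3  0.2 -0.4 -0.4 -0.  -0.1 -0.5  0.8 -0.7 -0.1  0.1]]
[ 0.6517  0.1348 -0.0187] -1.0741197593759841 
 [[-0.4  0.8  0.3 -0.5  0.4 -0.6]
 [ 0.3  0.3 -0.4 -0.3  0.   0. ]]
[ 0.6521  0.1351 -0.0127] -0.7295220446609559 
 [[-0.5  1.6 -0.4 -0.9 -0. ]
 [-0.5  0.8 -0.6 -0.   0.1]]
outlet [0.5299 0.137  0.    ] grip0 [0.5779 0.1362 0.162 ] grip60 [0.5789 0.1962 0.162 ]
gripedge [0.566  0.1491 0.17  ]
gripedge [0.5658 0.1382 0.17  ]
side 0 [249.1327 190.2003]
side 0.005 [248.4295 189.1228]
side 0.01 [247.73   188.0512]
top 0 [245.0879 197.2154]
top 0.005 [243.0936 197.2188]
top 0.01 [241.0992 197.2223]
```

Fits agree: chute at (0.652, 0.135), yaw −1°, outlet (0.530, 0.137); the gate starts about 6 mm open. The pan is at (0.463, −0.136), handle yaw about −15.6°.

```bash
cat >> h.py <<'E'
def R_down(yaw,lean=0):  # yaw of jaw axis (deg); tool y down
    return Ro.from_euler('z',yaw,degrees=True)*Ro.from_euler('x',-90+lean,degrees=True)
def rel(pos,R,p0=None,R0=None):
    s=readout.state()
    p0=s['position'] if p0 is None else p0; R0=Ro.from_euler('xyz',s['tcp_rot']) if R0 is None else R0
    print("rot",(R0.inv()*R).as_rotvec(degrees=True).round(1),"off",(R0.inv().apply(np.array(pos)-p0)*1e3).round(1))
E
python3 - <<'E'
from h import *
rel([.45,.25,.36],R_down(0))
E
```

```text
rot [ 0.  67.6 -0. ] off [-322.  -141.6 -320.4]
```

>>> carry_out --rotation '[[0,67,0],[0,67,0],[0,67,0],[0,67,0],[0,67,0],[0,67,0],[0,67,0],[0,67,0]]' --offset '[[-322,-141,-320],[-322,-141,-320],[-322,-141,-320],[-322,-141,-320],[-322,-141,-320],[-322,-141,-320],[-322,-141,-320],[-322,-141,-320]]' --gripper '[1,1,1,1,1,1,1,1]'

```text
clock: 1.0
position: [0.4226, 0.3149, 0.338]
tcp_rot: [-1.57, -0.0, 0.004]
force: [0.1, 0.1, -0.1]
grip_width: 0.0933
```

```bash
python3 - <<'E'
from h import *
rel([.428,-.261,.12],R_down(-15.6))
E
```

```text
rot [-0.  15.8 -0. ] off [   3.2  217.7 -576. ]
```

>>> carry_out --rotation '[[0,15.6,0],[0,15.6,0],[0,15.6,0],[0,15.6,0],[0,15.6,0],[0,15.6,0],[0,15.6,0],[0,15.6,0]]' --offset '[[3,218,-576],[3,218,-576],[3,218,-576],[3,218,-576],[3,218,-576],[3,218,-576],[3,218,-576],[3,218,-576]]' --gripper '[1,1,1,1,1,1,1,1]'

```text
clock: 1.8
position: [0.4277, -0.0588, 0.1953]
tcp_rot: [-1.571, -0.001, -0.262]
force: [1.3, 0.4, 0.3]
grip_width: 0.0933
```

```bash
python3 - <<'E'
from h import *
rel([.428,-.261,.10],R_down(-15.6))
E
```

```text
rot [-0.   0.6  0. ] off [  52.5   95.2 -195.2]
```

>>> carry_out --rotation '[[0,0,0],[0,0,0],[0,0,0],[0,0,0],[0,0,0],[0,0,0],[0,0,0]]' --offset '[[52,95,-195],[52,95,-195],[52,95,-195],[52,95,-195],[52,95,-195],[52,95,-195],[52,95,-195]]' --gripper '[1,1,1,1,1,1,1]'

```text
clock: 2.5
position: [0.427, -0.2589, 0.1005]
tcp_rot: [-1.57, 0.001, -0.264]
force: [-0.4, 0.4, 0.3]
grip_width: 0.0929
```

```bash
python3 - <<'E'
from h import *
rel([.428,-.261,.022],R_down(-15.6))
im=optics.read_camera("top")
cv2.imwrite("pics/t2.png",cv2.resize(im[200:300,300:440],None,fx=5,fy=5,interpolation=cv2.INTER_CUBIC))
E
```

```text
rot [-0.   0.5 -0.1] off [ 1.6 78.5 -1.8]
```

View pics/t2.png

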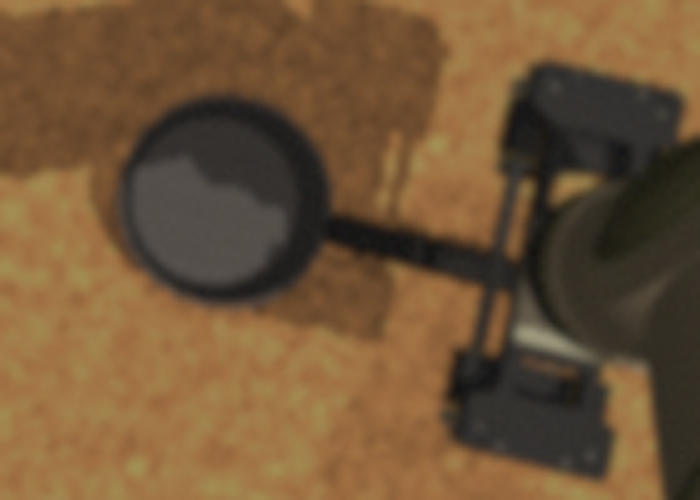

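The handle (450,262) lies midway between the fingers (515,135) and (475,385). The pan rim centre is at (225,199). I'll descend and grip.

>>> carry_out --rotation '[[0,0,0],[0,0,0],[0,0,0],[0,0,0],[0,0,0],[0,0,0],[0,0,0],[0,0,0]]' --offset '[[1,40,-2],[1,78,-2],[1,78,-2],[1,78,-2],[1,78,-2],[1,78,-2],[1,78,-2],[1,78,-2]]' --gripper '[1,1,1,0.1,0.1,0.1,0.1,0.1]' --force 40

```text
clock: 3.35
position: [0.4283, -0.2613, 0.0236]
tcp_rot: [-1.571, -0.001, -0.262]
force: [0.7, -0.7, -0.3]
grip_width: 0.0575
```

```bash
python3 - <<'E'
from h import *
s=readout.state();print(s['grip_width'],s['force'],s['position'],s['tcp_rot'])
print("rim", onz("top",(225+.5)/5-.5+300,(199+.5)/5-.5+200,.04,1))
E
```

```text
0.0575015116901032 [ 0.68343153 -0.70965154 -0.29085029] [ 0.42833416 -0.26127761  0.02356942] [-1.57101413e+00 -1.45486285e-03 -2.62318990e-01]
rim [ 0.46410841 -0.13400318  0.04      ]
```

>>> carry_out --rotation '[[0,0,0],[0,0,0],[0,0,0],[0,0,0],[0,0,0],[0,0,0],[0,0,0],[0,0,0]]' --offset '[[0,0,0],[0,0,0],[0,0,0],[0,0,0],[0,0,0],[0,0,0],[0,0,0],[0,0,0]]' --gripper '[0,0,0,0,0,0,0,0]' --force 40

```text
clock: 4.15
position: [0.4278, -0.2613, 0.0226]
tcp_rot: [-1.571, 0.0, -0.263]
force: [0.6, -0.3, -1.8]
grip_width: 0.0196
```

```bash
python3 - <<'E'
from h import *
s=readout.state();p=s['position'];y=s['tcp_rot'][2];print(s['grip_width'],p,y)
# pan offset in tool frame(horizontal), keep with target yaw
pan=np.array([.464,-.135,0]);out=np.array([.530,.137,0])
for ty in(0,8):
    d=Ro.from_euler('z',np.radians(ty)-y).apply((pan-p)*[1,1,0]);t=out-d;t[2]=p[2]; print(ty,t); rel(t,R_down(ty))
    m=(t+p)/2; rel(m,R_down(ty))
E
```

```text
0.019624983068266273 [ 0.42781083 -0.26128149  0.02264109] -0.26271280586748036
0 [0.52784798 0.00565298 0.02264109]
rot [  0.  -15.1  -0. ] off [ 27.3  -0.  283.8]
rot [  0.  -15.1  -0. ] off [ 13.6  -0.  141.9]
8 [0.54614889 0.00663174 0.02264109]
rot [  0.  -23.1  -0. ] off [ 44.7  -0.  289.5]
rot [  0.  -23.1  -0. ] off [ 22.4  -0.  144.7]
```

>>> carry_out --rotation '[[0,-0.7,0],[0,-2,0],[0,-3.5,0],[0,-5,0],[0,-6.5,0],[0,-8,0],[0,-9.5,0],[0,-11,0]]' --offset '[[1,0,12],[3,0,36],[6,0,62],[9,0,90],[11,0,117],[14,0,144],[17,0,172],[19,0,200]]' --gripper '[0,0,0,0,0,0,0,0]'

```text
clock: 4.95
position: [0.4985, -0.0713, 0.0227]
tcp_rot: [-1.571, -0.0, -0.069]
force: [0.1, -1.3, -0.9]
grip_width: 0.0195
```

```bash
python3 - <<'E'
from h import *
print(readout.state()['grip_width'])
rel([.528,.0057,.0225],R_down(0))
E
```

```text
0.01946958427268405
rot [ 0.  -3.9  0. ] off [24.1  0.2 78.8]
```

>>> carry_out --rotation '[[0,-1.2,0],[0,-2.4,0],[0,-3.4,0],[0,-4,0],[0,-4,0],[0,-4,0]]' --offset '[[6,0,22],[12,0,42],[18,0,60],[22,0,72],[24,0,77],[24,0,77]]' --gripper '[0,0,0,0,0,0]'

```text
clock: 5.55
position: [0.5274, 0.0032, 0.0226]
tcp_rot: [-1.57, 0.0, 0.0]
force: [0.2, 1.4, -0.4]
grip_width: 0.0199
```

```bash
python3 - <<'E'
from h import *
rel([.528,.0057,.0225],R_down(0))
im=optics.read_camera("top")
a=cv2.resize(im[170:270,200:330],None,fx=5,fy=5,interpolation=cv2.INTER_CUBIC)
im=optics.read_camera("side")
cv2.imwrite("pics/p3.png",a)
cv2.imwrite("pics/p3s.png",cv2.resize(im[120:300,200:340],None,fx=3.3,fy=3.3,interpolation=cv2.INTER_CUBIC))
E
```

```text
rot [-0.  0. -0.] off [0.6 0.1 2.5]
```

View pics/p3.png

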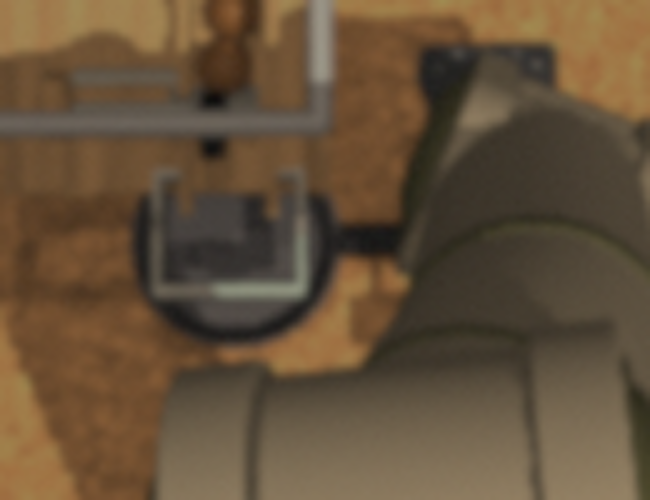

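The pan sits under the guard: rim from u 134 to 333, lower edge v 341, so its centre is about (233.5, 241).

```bash
python3 - <<'E'
from h import *
print(onz("top",(234)/5-.5+200,(241.5)/5-.5+170,.04,1))
E
```

```text
[0.52854497 0.13622571 0.04      ]
```

>>> carry_out --rotation '[[0,0,0],[0,0,0],[0,0,0],[0,0,0],[0,0,0],[0,0,0],[0,0,0],[0,0,0]]' --offset '[[0,0,0],[0,0,0],[0,0,0],[0,0,0],[0,0,0],[0,0,0],[0,-20,0],[0,-45,0]]' --gripper '[0.65,0.65,0.65,0.65,0.65,0.65,0.65,0.65]'

```text
clock: 6.45
position: [0.5268, 0.0019, 0.0674]
tcp_rot: [-1.571, 0.002, -0.001]
force: [0.3, 0.3, 0.0]
grip_width: 0.0601
```

```bash
python3 - <<'E'
from h import *
print(readout.state()['grip_width'])
# gate tool pose: jaw along chute y; approach d leaning 40deg
a=np.radians(-0.95); L=np.radians(40)
y=Ro.from_euler('z',a).apply([np.sin(L),0,-np.cos(L)])
for sg in(1,-1):
    x=sg*Ro.from_euler('z',a).apply([0,1,0]); z=np.cross(x,y)
    R=Ro.from_matrix(np.c_[x,y,z]); print(sg,R.as_euler('xyz'))
    rel([.35,.0,.33],R)
    q=chute(.652,.135,a,np.array([-.074,.0065,.162]))+.012*y
    print("tcp grip",q,"pre",q-.12*y)
E
```

```text
0.0600567218194699
1 [-2.26892803  0.          1.5542157 ]
rot [-31.6 -85.1 -31.1] off [-177.4 -262.2   -2.2]
tcp grip [0.58583033 0.14259813 0.15280747] pre [0.50870642 0.14387701 0.2447328 ]
-1 [-0.87266463  0.         -1.58737695]
rot [ 31.2  86.8 -31.7] off [-177.4 -262.2   -2.2]
tcp grip [0.58583033 0.14259813 0.15280747] pre [0.50870642 0.14387701 0.2447328 ]
```

```bash
python3 - <<'E'
from h import *
print(readout.state()['joint_pos'])
a=np.radians(-0.95)
for sg in(1,-1):
    R=Ro.from_euler('xyz',[-2.26892803,0,1.5542157] if sg>0 else [-0.87266463,0,-1.58737695])
    rel([.45,.05,.33],R)
E
```

```text
[-0.32640869  0.62178358  0.31539486  2.18615509 -0.48069658  0.40115993
  0.37971771]
rot [-31.6 -85.1 -31.1] off [ -77.4 -262.4   48. ]
rot [ 31.2  86.8 -31.7] off [ -77.4 -262.4   48. ]
```

>>> carry_out --rotation '[[0,0,0],[0,0,0],[0,0,0],[-31.6,-85.1,-31.1],[-31.6,-85.1,-31.1],[-31.6,-85.1,-31.1],[-31.6,-85.1,-31.1],[-31.6,-85.1,-31.1]]' --offset '[[0,-50,0],[0,-100,0],[0,-150,0],[-77,-262,0],[-77,-262,0],[-77,-262,0],[-77,-262,0],[-77,-262,0]]' --gripper '[0.65,0.65,0.65,0.65,0.65,0.65,0.65,0.65]'

```text
clock: 7.25
position: [0.4504, 0.003, 0.3309]
tcp_rot: [-1.882, -0.147, 0.701]
force: [-0.7, -0.7, 0.0]
grip_width: 0.0602
```

```bash
python3 - <<'E'
from h import *
print(readout.state()['joint_pos'])
R=Ro.from_euler('xyz',[-2.26892803,0,1.5542157])
rel([.45,.06,.33],R)
E
```

```text
[-0.87889515 -0.0225249   0.5690234   2.27476142  0.40025666  0.66920502
  0.08057046]
rot [-17.1 -46.7 -16.7] off [35.9 -7.5 43.6]
```

>>> carry_out --rotation '[[-17.1,-46.7,-16.7],[-17.1,-46.7,-16.7],[-17.1,-46.7,-16.7],[-17.1,-46.7,-16.7],[-17.1,-46.7,-16.7],[-17.1,-46.7,-16.7],[-17.1,-46.7,-16.7],[-17.1,-46.7,-16.7]]' --offset '[[36,-7,44],[36,-7,44],[36,-7,44],[36,-7,44],[36,-7,44],[36,-7,44],[36,-7,44],[36,-7,44]]' --gripper '[0.65,0.65,0.65,0.65,0.65,0.65,0.65,0.65]'

```text
clock: 8.05
position: [0.4503, 0.0589, 0.3282]
tcp_rot: [-2.262, -0.0, 1.542]
force: [0.5, 0.9, 0.4]
grip_width: 0.0602
```

```bash
python3 - <<'E'
from h import *
print(readout.state()['joint_pos'])
R=Ro.from_euler('xyz',[-2.26892803,0,1.5542157])
rel([.4702,.1445,.2906],R)
rel([.5087,.1439,.2447],R)
E
```

```text
[-0.93847946 -0.1088423   0.39103695  2.53650812  1.35560303  0.3993021
 -0.2074386 ]
rot [-0.4 -0.5 -0.4] off [86.2 40.1 10.6]
rot [-0.4 -0.5 -0.4] off [ 86.6 100.   10.2]
```

>>> carry_out --rotation '[[-0.4,-0.5,-0.4],[-0.4,-0.5,-0.4],[-0.4,-0.5,-0.4],[-0.4,-0.5,-0.4],[-0.4,-0.5,-0.4],[-0.4,-0.5,-0.4],[-0.4,-0.5,-0.4],[-0.4,-0.5,-0.4]]' --offset '[[40,20,5],[86,40,10],[86,70,10],[86,100,10],[86,130,10],[86,140,10],[86,140,10],[86,140,10]]' --gripper '[0.65,0.65,0.65,0.65,0.65,0.65,0.65,0.65]'

```text
clock: 8.85
position: [0.5349, 0.1428, 0.214]
tcp_rot: [-2.271, 0.002, 1.554]
force: [-0.0, 1.0, -0.1]
grip_width: 0.0604
```

```bash
python3 - <<'E'
from h import *
print(readout.state()['joint_pos'])
R=Ro.from_euler('xyz',[-2.26892803,0,1.5542157])
rel([.5858,.1426,.1528],R)
im=optics.read_camera("side")
cv2.imwrite("pics/s4.png",cv2.resize(im[100:240,200:320],None,fx=4.2,fy=4.2,interpolation=cv2.INTER_CUBIC))
E
```

```text
[-0.73011247  0.33727202  0.17695727  2.51189508  2.31615699  0.43353578
 -1.29252156]
rot [ 0.1  0.1 -0.1] off [ 0.8 79.6  0.5]
```

View pics/s4.png

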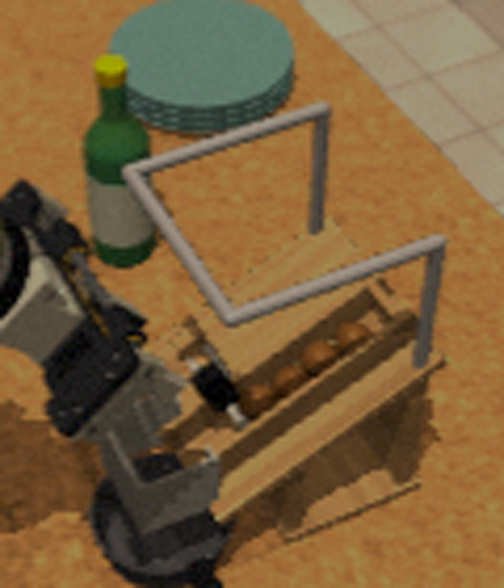

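The gripper comes in from the front below the bar, towards the black grip at (215,385). Pan, bar and bottle are all clear. I'll advance along the tool axis and close.

>>> carry_out --rotation '[[0,0,0],[0,0,0],[0,0,0],[0,0,0],[0,0,0],[0,0,0],[0,0,0],[0,0,0]]' --offset '[[1,20,0],[1,40,0],[1,60,0],[1,74,0],[1,80,0],[1,80,0],[1,80,0],[1,80,0]]' --gripper '[0.65,0.65,0.65,0.65,0.65,0.65,0.65,0.65]'

```text
clock: 9.7
position: [0.5855, 0.1436, 0.1535]
tcp_rot: [-2.271, 0.001, 1.558]
force: [-0.5, 0.5, -0.2]
grip_width: 0.0603
```

```bash
python3 - <<'E'
from h import *
s=readout.state();print(s['joint_pos'],s['force'])
R=Ro.from_euler('xyz',[-2.26892803,0,1.5542157])
rel([.5858,.1426,.1528],R)
im=optics.read_camera("side")
a=cv2.resize(im[150:240,210:300],None,fx=6,fy=6,interpolation=cv2.INTER_CUBIC)
cv2.imwrite("pics/s5.png",a)
E
```

```text
[-0.56178166  0.51056977  0.05474692  2.46317077  2.51324484  0.54437685
 -1.44919268] [-0.54219312  0.52627447 -0.20864383]
rot [0.1 0.2 0.1] off [-1.   0.7  0.2]
```

View pics/s5.png

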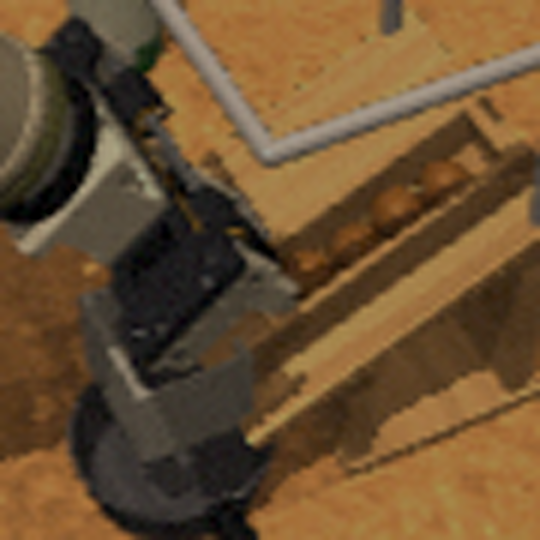

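The fingers straddle the grip (near finger tip at (290,290)), with no contact force. Closing.

>>> carry_out --rotation '[[0,0,0],[0,0,0],[0,0,0],[0,0,0],[0,0,0],[0,0,0],[0,0,0],[0,0,0]]' --offset '[[0,0,0],[0,0,0],[0,0,0],[0,0,0],[0,0,0],[0,0,0],[0,0,0],[0,0,0]]' --gripper '[0,0,0,0,0,0,0,0]' --force 20

```text
clock: 10.55
position: [0.5858, 0.1436, 0.1527]
tcp_rot: [-2.27, 0.001, 1.558]
force: [-1.0, 1.1, -0.1]
grip_width: 0.0141
```

Opening of 14.1 mm means the fin is gripped. About 53 mm of slide remains.

>>> carry_out --rotation '[[0,0,0],[0,0,0],[0,0,0],[0,0,0],[0,0,0],[0,0,0],[0,0,0],[0,0,0]]' --offset '[[5,0,0],[14,0,0],[23,0,0],[32,0,0],[40,0,0],[46,0,0],[49,0,0],[49,0,0]]' --gripper '[0,0,0,0,0,0,0,0]'

```text
clock: 11.35
position: [0.5865, 0.1937, 0.1527]
tcp_rot: [-2.271, 0.001, 1.559]
force: [0.4, 1.7, -1.4]
grip_width: 0.0138
```

>>> carry_out --rotation '[[0,0,0],[0,0,0],[0,0,0],[0,0,0]]' --offset '[[1,0,0],[2,0,0],[3,0,0],[3,0,0]]' --gripper '[0,0,0,0]'

```text
clock: 11.75
position: [0.5866, 0.1951, 0.1527]
tcp_rot: [-2.271, 0.002, 1.557]
force: [0.9, -1.1, -0.6]
grip_width: 0.014
```

>>> carry_out --rotation '[[0,0,0],[0,0,0],[0,0,0],[0,0,0]]' --offset '[[1,0,0],[2,0,0],[3,0,0],[3,0,0]]' --gripper '[0,0,0,0]'

```text
clock: 12.15
position: [0.5866, 0.1977, 0.1527]
tcp_rot: [-2.271, 0.002, 1.556]
force: [0.7, -4.4, 1.4]
grip_width: 0.0135
```

>>> carry_out --rotation '[[0,0,0],[0,0,0],[0,0,0],[0,0,0],[0,0,0]]' --offset '[[1,0,0],[2,0,0],[3,0,0],[4,0,0],[4,0,0]]' --gripper '[0,0,0,0,0]'

```text
clock: 12.65
position: [0.5866, 0.198, 0.1526]
tcp_rot: [-2.271, 0.004, 1.551]
force: [-0.5, -13.3, 4.2]
grip_width: 0.0136
```

```bash
python3 - <<'E'
from h import *
a=optics.read_camera("top")[150:270,190:320];b=optics.read_camera("side")[130:250,200:320]
f=lambda i:cv2.resize(i,(390,390*i.shape[0]//i.shape[1]),interpolation=cv2.INTER_CUBIC)
a,b=f(a),f(b);h=min(len(a),len(b));cv2.imwrite("pics/f1.png",np.hstack([a[:h],b[:h]]));print(readout.state()['force'])
E
```

```text
[  0.0871203  -13.85170183   3.40051802]
```

View pics/f1.png

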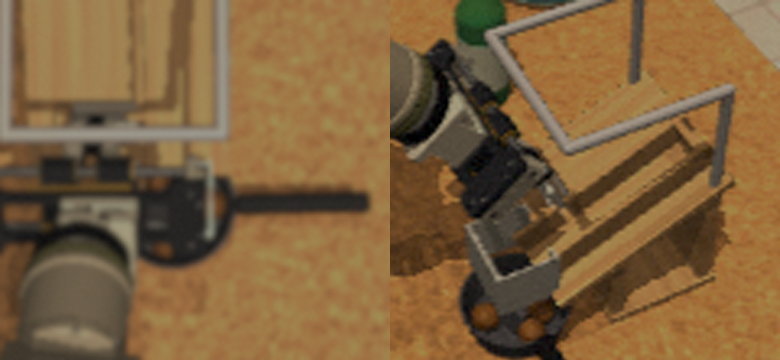

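The grip is against the stop (reaction 13 N, position stalled), the channel is empty and walnuts are in the pan (485,318), (530,330). I'll open slightly and back out.

>>> carry_out --rotation '[[0,0,0],[0,0,0],[0,0,0],[0,0,0],[0,0,0],[0,0,0],[0,0,0],[0,0,0]]' --offset '[[-2,0,0],[-2,0,0],[-2,0,0],[-2,0,0],[-2,-20,0],[-2,-45,0],[-2,-80,0],[-2,-115,0]]' --gripper '[0.32,0.32,0.32,0.32,0.32,0.32,0.32,0.32]'

```text
clock: 13.55
position: [0.5116, 0.2019, 0.2408]
tcp_rot: [-2.269, 0.001, 1.558]
force: [-0.7, 0.5, 1.6]
grip_width: 0.0296
```

>>> carry_out --rotation '[[0,0,0],[0,0,0],[0,0,0],[0,0,0],[0,0,0],[0,0,0],[0,0,0],[0,0,0]]' --offset '[[30,-10,0],[70,-20,0],[110,-20,0],[140,-20,0],[140,-20,0],[140,-20,0],[140,-20,0],[140,-20,0]]' --gripper '[0.32,0.32,0.32,0.32,0.32,0.32,0.32,0.32]'

```text
clock: 14.35
position: [0.5016, 0.3401, 0.2557]
tcp_rot: [-2.27, 0.002, 1.556]
force: [-0.4, -1.1, 0.3]
grip_width: 0.0298
```

```bash
python3 - <<'E'
from h import *
a=optics.read_camera("top")[150:270,190:320];b=optics.read_camera("side")[130:250,200:320]
f=lambda i:cv2.resize(i,(390,390*i.shape[0]//i.shape[1]),interpolation=cv2.INTER_CUBIC)
a,b=f(a),f(b);h=min(len(a),len(b));cv2.imwrite("pics/f2.png",np.hstack([a[:h],b[:h]]));print(readout.state()['force'])
print([proj("top",chute(.652,.135,-.0165,np.array([-.079,k,.173])))*3-[570,450] for k in(.056,.06)])
E
```

```text
[ 0.16471763 -0.59096327  0.18864123]
[array([ 98.17485302, 141.59252668]), array([ 93.3860568 , 141.60087193])]
```

View pics/f2.png

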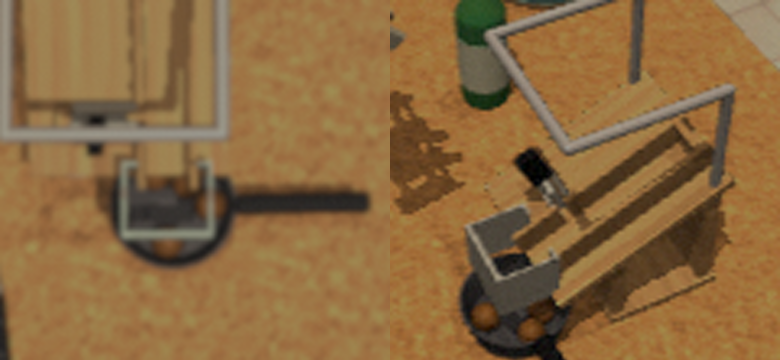

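```bash
python3 - <<'E'
from h import *
a=optics.read_camera("top")[195:245,220:275];b=optics.read_camera("side")[205:260,215:270]
f=lambda i:cv2.resize(cv2.LUT(i,(255*(np.arange(256)/255)**.45).astype(np.uint8)),(400,400),interpolation=cv2.INTER_CUBIC)
cv2.imwrite("pics/f3.png",np.hstack([f(a),f(b)]))
E
```

```text
(no output)
```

View pics/f3.png

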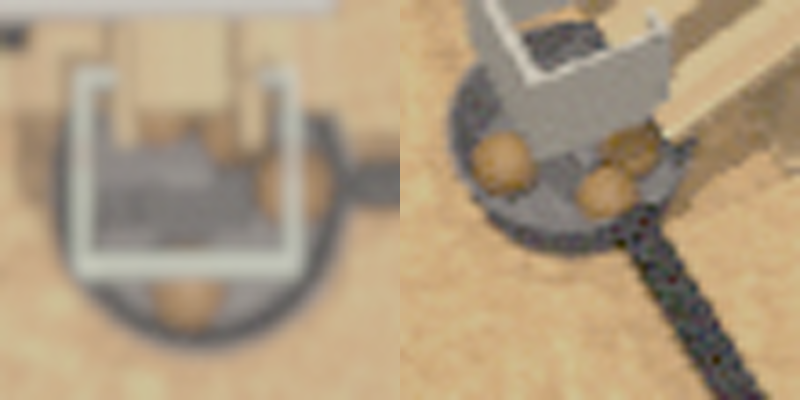

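Four walnuts are in the pan: top view (190,300), (295,185), (225,140), (160,125). Three show in the side view; the guard hides the fourth. The pan is still centred and the arm is clear.

```bash
python3 -c "
from station import order;print(order.job_done())"
```

```text
the job is handed in; nothing more can be done
None
```

I dragged the pan by its handle under the outlet, slid the gate's grip to its end stop, and backed the arm out clear before handing the job in at about 14.5 s. `job_done` gives no verdict, so what follows is my own last checks.

- **Pan:** before release its centre measured (0.529, 0.136) against the outlet at (0.530, 0.137). In the last pictures it still stood there, within a few mm by eye.
- **Gate:** it stalled at the stop with about 13 N of reaction after about 54 mm of travel from its estimated 6–7 mm start. In the picture the grip sits within 1–2 mm of the predicted 60 mm position.
- **Walnuts:** the channel is empty and four nuts show in the pan in the top view. The side view shows only three, because the guard hides one.
- **Bystanders:** the arm never came near the jar, bottle or mug. I did not re-measure their positions, and the jar and mug are outside my last crops.
- **Arm:** the final force reading was about 0.6 N, which is noise level, so the arm is not touching anything.

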